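Open the sprung test arm for a part change

ROBOT

A 7-joint arm with a two-finger parallel gripper is mounted at the origin on a cart in front of the work surface, level with it; the furniture and walls round the work are solid. World frame = base frame: x ahead of the robot, y to its left, z up, the work surface at z = 0. Lengths are in m, angles in rad, forces in N, time in s.
With the tool pointing down it reaches from about 0.425 to 0.925 m from the base axis. Payload 6.8 kg.
Tool frame: the origin (TCP) lies between the finger pads; the fingertips stand 22 mm ahead of it and the grasp point (between the pads) lies 3 mm ahead of it; z points along the fingers, y is the line along which they close (so a half turn about z gives the same grasp; the last joint's range is limited). The gripper opens to 85 mm and grips with 20 to 120 N. Pads are 22 mm wide; open, the fingers measure 114 mm over their backs; the gripper's body (76 mm by 85 mm) begins 54 mm behind the grasp point. The pads swing forward as they close: fully open they stand 13 mm farther back than shut.
Start: joints at [-0.108, 0.477, 0.022, 1.555, -0.011, 1.109, -0.083], TCP at [0.675, 0, 0.253] pointing down, gripper open.
Joint ranges: [-2.96, 2.96], [-0.34, 2.1], [-1.41, 1.46], [0.24, 2.44], [-1.37, 4.51], [0.17, 1.92], [-2.96, 2.96]. Speed limits (rad/s): [2.39, 2.39, 3.14, 3.14, 3.14, 3.14, 3.14].

INTERFACE

Orientations are given as a unit quaternion [w, x, y, z].
In Python, from station import bot gives the robot as it stands.
- The arm moves only by the tool servo_tool, never from a script. Its argument "motion" is a list that holds one entry, the list of rows, each a list of 5 numbers: the opening, from 0 (shut) to 1 (fully open), then the shift along the world's x, y, z each as a share of 0.04 m, from -1 to 1, then the turn about the world's z as a share of 0.12 rad, from -1 to 1. A call has 1 to 20 rows; each row shifts and turns the commanded pose from where the row before left it; what a row does not reach is not made up. A row lasts 1/10 s, in which the tool goes at most 50 mm and 8.59 degrees, less where a joint would pass 70% of its speed; a pose out of reach is approached as far as the arm can. A call with a number of a shift or a turn outside -1 to 1 is refused whole. A call with a gripper value outside its range is refused whole. The fingers move at their own pace and stop on an object; "newtons" is the grip in N (left out, the last holds). Time passes only in rows, so rows that do not move let the fingers close. It gives the time, the measured TCP pose, the force, the opening and the grip force at its end, in the units of the state.
- bot.get_obs(): the state, without advancing time (a new reading comes with each control period).
- bot.read_camera(name): name is "scene" or "side" or "wrist"; returns (picture, depth): 420x560x3 uint8, red, green, blue; 420x560 float32, m along the optical axis (not along the pixel's ray), 0 where there is no reading.
- bot.get_calibration(name): a dict with "fovy" (degrees; the focal length in pixels is half the picture's height over the tangent of half this angle, whatever the lens; pixels are square), "cx", "cy" (the principal point, pixels), "view" (4x4, takes a point from world to camera coordinates). Camera axes: x right, y down, z forward; pixel columns grow to the right and rows downward; lengths in m; the calibration is good to about 2 mm. A picture is of the moment at which its call begins: read the wrist's pose just before it. get_calibration takes no time and is no camera call; for the wrist camera it gives the pose at the moment of the call.
- bot.hand_in(): hands the job in; it is judged then, once.
The state is a dict: "t": time; "q": joint angles; "joint_vel": joint speeds; "joint_torque": joint torques, N m; "eef_pos": TCP position; "tool_rot": TCP orientation; "contact_force": force on the tool from outside, world axes, zero at the start; "torque": the same for the moment, N m; "gripper_width": opening from 0.0 (shut) to 1.0 (fully open); "grasp_force": force on a finger pad.
Only numpy, scipy, OpenCV 4.12 (cv2) and the standard library are available. Lean on these libraries where they do the work, as an engineer would, in place of code of your own. Each camera call takes 0.05 s, during which the arm holds its last target. There are 200 camera calls.

TASK

We are changing the part in the leak-test fixture: lift the housing off the free-spinning turntable and set it down flat, not dropped, between the corner stops of the empty pocket on the fixture plate, nozzle pointing to the fixture's front (the ball-post end), leaving the plug and hose tail standing on the turntable. Then pull the black latch handle of the test arm sideways, away from the arm against its spring, and lift the arm off its ball by that handle to at least 30 degrees, without disturbing the housing in the nest below. Finish still holding the arm up by the handle, steady, so that I can swap the parts.

Things in the scene. Friction and masses are not known exactly. Their poses are not given: they have to be found in the camera images.
- fixture: leak-test fixture, fixed: aluminium plate 252 (x) x 250 (y) x 12 mm. Origin: centre of its underside, on the bench; x to its rear, -x is the front (nearer the robot), y to its left. The test arm lies along x at y = +30 mm, hinged at the rear; its front end is locked on a 25 mm ball on a post (x -85, y +30). The latch's spring barrel sticks out to y = -24 at x -85, z 93 mm
- pocket (a point): middle of the empty pocket (black pad) on the right of the fixture plate, on the plate's upper face (12 mm over the bench); axes as the fixture. Four L-shaped corner stops, 6 mm high, leave an opening 60 (x) x 56 (y) mm; they reach 10 mm in along each side, so the sides' middles are open for fingers and nozzle. The arm's bar lies 99 mm to its left (+y)
- next_housing: light grey die-cast housing standing on the turntable: block 48 (x) x 52 (y, -20 to +32) x 28 mm, round boss 24 mm wide on top (to z 39 mm, at y +6 mm), round nozzle 12 mm thick out of its -y face to y -32 mm at z 14 mm. Origin on its underside. Grasp across its x (48 mm) at y +6 mm. 0.1 to 0.16 kg
- next_middle (a point): point on the underside of next_housing, in the middle of the block (its y = +6 mm)
- next_nozzle (a point): tip of the nozzle of next_housing (its y = -32, z = 14 mm); must end up towards -x of the pocket
- turntable: low round turntable on the bench, its disc 190 mm across with a black rubber top 34 mm over the bench, turns freely about the vertical and without drive. Origin: centre of its underside. It carries next_housing, plug and hose_tail, each 40 to 70 mm from its middle
- plug: grey tapered rubber plug, 26 mm wide, 29 mm high, stands on the turntable; leave it there. Origin: centre of its underside
- hose_tail: brass hose fitting, 26 mm wide, 53 mm high, stands on the turntable; leave it there. Origin: centre of its underside
- tested_housing: the similar housing (44 x 65 x 36 mm) in the nest under the test arm; leave it there. Origin on its underside
- pivot (a point): hinge axis of the test arm at the rear of the fixture, 90 mm over the bench; the axis runs along the fixture's y. The ball lies 180 mm in front of it and 10 mm lower
- test_arm (a joint): angle of the test arm, rad: 0 = down on the ball; grows as its front end rises (to 1.2). About 0.5 kg with latch, swings freely and falls if let go; cannot rise while the latch is shut
- latch (a joint): travel of the spring latch, m: 0 = shut (its fork grips under the ball); grows as the handle is pulled to the fixture's +y, to a stop at 0.016. The arm comes free of the ball from 0.013 on. Spring force 5 N shut, 9 N fully pulled; once the arm is about 0.2 rad up the latch may close again
- latch_handle: black upright grip of the latch at the front left of the arm; moves with latch and arm. 26 (x) x 14 (y) x 44 mm (z). Origin: middle of its foot. With the arm down it stands 104 to 148 mm over the bench, 45 mm left of the arm's centre line, 17 mm beside the grey coupler head, whose top is at 105 mm. Pinch it from above across its 14 mm (along y)
- latch_grip (a point): point on the middle of latch_handle, 30 mm over its foot (14 mm below its top), where to pinch it; axes as the fixture while the arm is down
Mind the look-alikes: they are no part of the job. There is more than one size of the plug; the job needs the smaller.

How it is judged:
On the way, in this order (a step that is already met when the one before it is completed fails the run):
1. the housing has been lifted clear of the turntable (z of next_housing in the frame of turntable above 0.055 m), for 0.1 s.
2. the housing stands flat in the pocket, nozzle to the front, let go, arm still down (x of next_middle in the frame of pocket between -0.007 and 0.007 m and y of next_middle in the frame of pocket between -0.007 and 0.007 m and z of next_middle in the frame of pocket below 0.004 m and angle between next_housing's own z axis and vertical below 0.08 rad and x of next_nozzle in the frame of pocket below -0.03 m and contact force between the fingers and next_housing below 0.1 N and value of joint test_arm below 0.05 rad), for 0.2 s.
3. the latch is pulled open by its handle with the arm still down (value of joint latch above 0.012 m and value of joint test_arm below 0.1 rad and contact force between the fingers and latch_handle above 1 N), for 0.05 s.
4. the arm is up at 30 degrees, held by the handle (value of joint test_arm above 0.5 rad and contact force between the fingers and latch_handle above 0.5 N), for 0.2 s.
At the end, for the whole second after the job is handed in: arm at 0.5 rad or more, steady under 0.1 rad/s, held by the latch handle (0.5 N); housing free in the pocket: middle within 7 mm in x and y, under 4 mm above the plate, tilt under 0.08 rad, nozzle to the front; tested housing moved under 10 mm; plug and hose tail upright on the turntable (all of step 4 and velocity of joint test_arm between -0.1 and 0.1 rad/s and x of next_middle in the frame of pocket between -0.007 and 0.007 m and y of next_middle in the frame of pocket between -0.007 and 0.007 m and z of next_middle in the frame of pocket below 0.004 m and angle between next_housing's own z axis and vertical below 0.08 rad and x of next_nozzle in the frame of pocket below -0.03 m and contact force between the arm and next_housing below 0.1 N and distance of tested_housing from where it was at the start of the episode below 0.01 m and angle between each of plug, hose_tail's own z axis and vertical below 0.3 rad and z of each of plug, hose_tail in the frame of turntable above 0.028 m and horizontal distance between each of plug, hose_tail and turntable below 0.095 m); the arm keeps its last pose, push and grip.
It fails at once if the housing is dropped: let go more than about 25 mm over the turntable or the pocket (height (world z) of next_housing above 0.06 m and contact force between the fingers and next_housing below 0.01 N).
It fails at once if the plug or the hose tail on the turntable is knocked over (angle between any of plug, hose_tail's own z axis and vertical above 0.6 rad).
It fails at once if the housing in the nest is knocked out of place (distance of tested_housing from where it was at the start of the episode above 0.015 m).
It also fails if it takes over 48 s, if anything falls off the work surface, if the arm or the gripper's body presses on something with over 40 N, if the wrist force passes 120 N, or if a joint passes its speed limit or range.

## Working session

There is one attempt and no reset: what is moved stays moved. The work goes in short steps, Python scripts to look and compute and a tool call to move; the robot and the scene stay as the last step left them, time stands still between calls to the robot, and variables do not carry over. Pictures are saved under pics/ and viewed, at most 10 in all, crops included, and the job is handed in when it is done.

Besides the shell and the picture viewer there is one more tool, called after "Call:" as name([rows], argument=value, ...), one row to a line, values as JSON. servo_tool: Moves the arm, as the interface text tells. Shift numbers are shares of 0.04 m and turn numbers shares of 0.12 rad, none past 1 either way. Its arguments: {"type":"object","properties":{"motion":{"type":"array"},"newtons":{"type":"number"}},"required":["motion"]}

```bash
mkdir -p pics; cat > h.py <<'E'
import numpy as np, cv2
from station import bot
def cam(n):
    c=bot.get_calibration(n); p,d=bot.read_camera(n); return p,d,c
def cloud(d,c):
    H,W=d.shape; f=H/2/np.tan(np.radians(c["fovy"])/2)
    u,v=np.meshgrid(np.arange(W),np.arange(H))
    P=np.stack([(u-c["cx"])/f*d,(v-c["cy"])/f*d,d],-1)
    V=np.array(c["view"]); return (P-V[:3,3])@V[:3,:3]
def save(n,p): cv2.imwrite("pics/"+n,cv2.cvtColor(p,cv2.COLOR_RGB2BGR))
E
python3 - <<'E'
from h import *
for n in("scene","side"):
    p,d,c=cam(n); np.savez(n+".npz",p=p,P=cloud(d,c),d=d); save(n+".png",p); print(n,np.round(c["view"],3).tolist(),c["fovy"])
print(bot.get_obs())
E
```

```text
scene [[1.0, 0.001, 0.022, -0.509], [0.019, -0.539, -0.842, 0.049], [0.012, 0.843, -0.538, 1.215], [0.0, 0.0, 0.0, 1.0]] 43.23434404257584
side [[0.998, 0.068, 0.007, -0.499], [0.038, -0.467, -0.883, 0.063], [-0.057, 0.882, -0.469, 1.26], [0.0, 0.0, 0.0, 1.0]] 43.82570635903826
{'t': 0.1, 'q': array([-0.10810802,  0.47769745,  0.02233706,  1.55633592, -0.01148479,
        1.10929567, -0.08311198]), 'joint_vel': array([ 0.0003497 , -0.00176169,  0.00067699, -0.00186531,  0.00173387,
        0.00265751,  0.0017969 ]), 'joint_torque': array([ 5.69385389e-03, -5.97765398e+01,  1.61440808e+00, -2.81952703e+01,
        1.29656185e-02,  5.02699884e-03, -1.13572563e-05]), 'eef_pos': array([ 6.74511701e-01, -2.86245737e-06,  2.52443242e-01]), 'tool_rot': array([-5.21919058e-04,  7.07096656e-01,  7.07116449e-01, -6.11712893e-04]), 'contact_force': array([ 0.14891613, -0.38082757,  0.58484217]), 'torque': array([-0.02818576,  0.035405  ,  0.02925819]), 'grasp_force': 0.0, 'gripper_width': 1.0019026414467838}
```

View pics/scene.png

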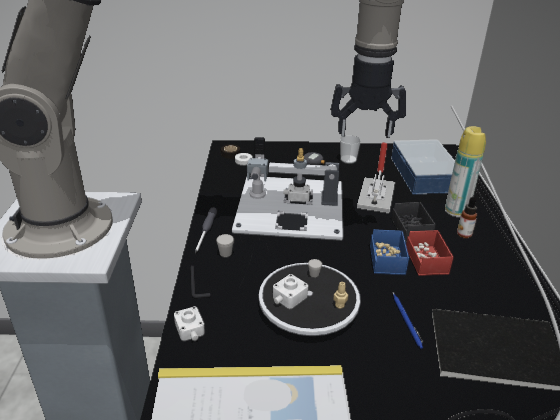

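View pics/side.png

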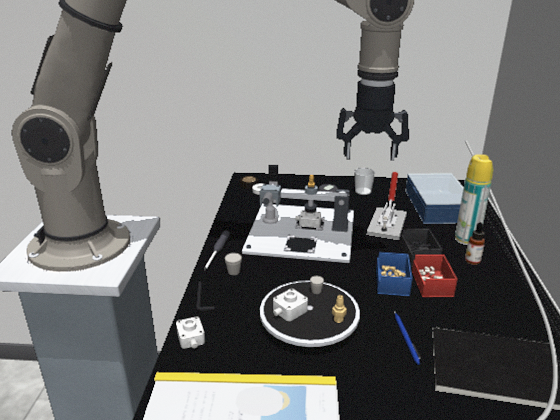

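The scene picture shows the turntable at (310,296) with the housing at (291,290), nozzle towards (310,294), plug at (315,268) and hose tail at (341,295). The fixture plate is at (292,207) with its pocket at (292,222), and the black latch handle is at about (260,147). The housing at (190,322) and the plug at (225,245) are look-alikes on the bench.

```bash
cat > m.py <<'E'
from h import *
for n in("scene","side"):
    z=np.load(n+".npz");P=z["P"];p=z["p"].astype(int);d=z["d"]
    x,y,Z=P[...,0],P[...,1],P[...,2]; ok=d>0; br=p.sum(-1)/3
    def rect(m,l):
        q=P[m][:,:2].astype(np.float32)
        if len(q)<4: print(l,"none");return
        r=cv2.minAreaRect(q*1000); print(n,l,len(q),"mean",P[m].mean(0).round(4),"ctr",np.round(r[0],1),"sz",np.round(r[1],1),"ang",round(r[2],1))
    U,V=np.meshgrid(np.arange(560),np.arange(420))
    def roi(a,b,c,e): return ok&(U>=a)&(U<b)&(V>=c)&(V<e)
    F=roi(215,365,120,270); T=roi(250,370,255,345)
    rect(F&(Z>.006)&(Z<.018)&(br>100),"plate")
    rect(F&(Z>.006)&(Z<.018)&(br<45)&(x>.4)&(y<0.2)&(V>(205 if n=='scene' else 230)),"pad?")
    rect(T&(Z>.026)&(Z<.042),"disc")
    h=T&(Z>.055)&(x<.5)
    rect(T&(Z>.057)&(Z<.0655)&(U<(314 if n=='scene' else 308)),"blocktop"); rect(T&(Z>.069)&(Z<.078)&(U<312),"boss")
    rect(T&(Z>.04)&(U>(330 if n=='scene' else 332)),"hose"); rect(T&(Z>.055)&(V<(277 if n=='scene' else 293))&(U>308),"plug")
    rect(F&(Z>.11)&(br<60)&(U<(285)),"handle")
    m=F&(Z>.1); rect(m,"high")
E
python3 m.py
python3 - <<'E'
from h import *
z=np.load("scene.npz");p=z["p"].astype(np.uint8)
a=cv2.resize(p[130:245,225:355],None,fx=4,fy=4,interpolation=2);b=cv2.resize(p[255:340,250:370],(520,368),interpolation=2)
o=np.vstack([a[:,:520],b]);o=cv2.resize(o,None,fx=.72,fy=.72,interpolation=cv2.INTER_AREA);print(o.shape);save("crop.png",o)
E
```

```text
scene plate 5013 mean [0.5226 0.1219 0.0137] ctr [567.7 219.4] sz [452.6 597.2] ang 7.5
scene pad? 370 mean [0.5334 0.0165 0.0141] ctr [556.3 -38.6] sz [193.9 281.4] ang 89.5
scene disc 4542 mean [ 0.5616 -0.2679  0.0355] ctr [ 559.3 -251.4] sz [188.6 187.8] ang 88.0
scene blocktop 408 mean [ 0.5265 -0.2621  0.063 ] ctr [ 540.7 -242.2] sz [124.1  48.6] ang 48.6
scene boss 109 mean [ 0.5231 -0.2626  0.0732] ctr [ 526.1 -269.6] sz [23.  40.3] ang 20.5
scene hose 241 mean [ 0.6127 -0.2861  0.0654] ctr [ 612.4 -284.5] sz [19.  24.8] ang 76.0
scene plug 132 mean [ 0.5714 -0.1988  0.0635] ctr [ 572.  -196.7] sz [25.  23.4] ang 87.5
scene handle 166 mean [0.4506 0.1761 0.1309] ctr [450.5 176.7] sz [24.7 13.2] ang 2.2
scene high 1097 mean [0.5228 0.1195 0.1282] ctr [532.3  87.5] sz [156.2 237. ] ang 77.0
side plate 4368 mean [0.5149 0.1234 0.0118] ctr [504.5 227.9] sz [430.1 608.3] ang 10.9
side pad? 297 mean [0.5311 0.023  0.0119] ctr [566.6  18.9] sz [ 62.  138.4] ang 84.4
side disc 3996 mean [ 0.5626 -0.2689  0.0331] ctr [ 558.6 -251.9] sz [189.1 187. ] ang 85.5
side blocktop 369 mean [ 0.5228 -0.2676  0.0615] ctr [ 522.9 -261. ] sz [54.7 50.5] ang 48.7
side boss 68 mean [ 0.523  -0.2621  0.0719] ctr [ 522.7 -261.4] sz [24.  22.3] ang 57.6
side hose 223 mean [ 0.6131 -0.2864  0.0638] ctr [ 614.  -283.4] sz [23.1 20.4] ang 4.3
side plug 109 mean [ 0.5705 -0.1985  0.0613] ctr [ 570.6 -196.6] sz [25.5 26.8] ang 37.8
side handle 141 mean [0.4513 0.1759 0.13  ] ctr [450.7 177.1] sz [24.5 15.5] ang 12.6
side high 4264 mean [0.484  0.3671 0.1531] ctr [450.2 252.9] sz [511.5 461. ] ang 84.7
(596, 374, 3)
```

View pics/crop.png

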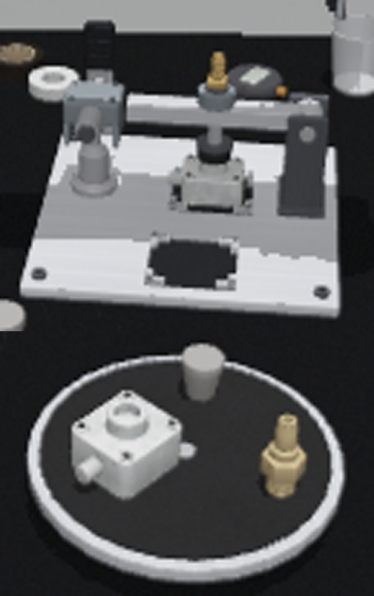

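The crop shows the housing on the turntable with a thick nozzle at lower left (90,470) and a smaller round item at right (188,450). I'll look from above before choosing. Moving over the housing now.

Call:
servo_tool([
  [[1,-0.54,-0.9,0,0],[1,-0.54,-0.9,0,0],[1,-0.54,-0.9,0,0],[1,-0.54,-0.9,0,0],[1,-0.54,-0.9,0,0],[1,-0.54,-0.9,0,0],[1,-0.54,-0.9,0,0],[1,0,0,0,0],[1,0,0,0,0]],
])

```text
t: 1.0
eef_pos: [0.523, -0.253, 0.2531]
tool_rot: [-0.0, 0.708, 0.706, -0.0]
contact_force: [-0.5, -0.1, -0.5]
gripper_width: 1.001
grasp_force: 0.0
```

```bash
cat > m2.py <<'E'
from h import *
for n in("scene","side"):
    z=np.load(n+".npz");P=z["P"];p=z["p"].astype(int);d=z["d"]
    x,y,Z=P[...,0],P[...,1],P[...,2]; ok=d>0; br=p.sum(-1)/3
    pl=ok&(Z>.007)&(Z<.019)&(x>.38)&(x<.7)&(y>-.06)&(y<.26)
    pl=cv2.morphologyEx((pl&(br>90)).astype(np.uint8),cv2.MORPH_OPEN,np.ones((3,3)))>0
    k,l,s,c=cv2.connectedComponentsWithStats(pl.astype(np.uint8)); i=1+np.argmax(s[1:,4]); m=l==i
    q=P[m][:,:2]*1000; print(n,"plate",cv2.minAreaRect(q.astype(np.float32)),P[m][:,2].mean())
    # front edge line in y: lower edge points (min y per x bin)
    def edge(key,val,sgn):
        b=np.round(key/4).astype(int); pts=[]
        for t in np.unique(b):
            w=b==t
            if w.sum()>5: j=np.argmin(sgn*val[w]); pts.append((key[w][j],val[w][j]))
        pts=np.array(pts); f=np.polyfit(*pts.T,1)
        for _ in range(5):
            r=pts[:,1]-np.polyval(f,pts[:,0]); g=abs(r)<2.5; f=np.polyfit(*pts[g].T,1)
        return f,g.sum(),len(g)
    print("right edge",edge(q[:,0],q[:,1],1)); print("front",edge(q[:,1],q[:,0],1)); print("rear",edge(q[:,1],q[:,0],-1))
    pad=ok&(br<40)&(abs(x-.54)<.045)&(abs(y-.03)<.045)&(Z<.03)
    print("pad",cv2.minAreaRect((P[pad][:,:2]*1000).astype(np.float32)),P[pad].mean(0))
p,d,c=cam("wrist"); np.savez("w1.npz",p=p,P=cloud(d,c),d=d); save("w1.png",p); o=bot.get_obs(); print(o["t"],o["eef_pos"],np.linalg.inv(c["view"]).round(3).tolist())
E
python3 m2.py
```

```text
scene plate ((529.2557373046875, 99.69630432128906), (258.8755798339844, 252.02621459960938), 85.46568298339844) 0.014025681760066428
right edge (array([-0.06591493,  8.76355019]), np.int64(32), 67)
front (array([1.07685593e-02, 4.10475540e+02]), np.int64(18), 65)
rear (array([7.29939928e-02, 6.46400542e+02]), np.int64(50), 65)
pad ((521.1301879882812, 21.695621490478516), (39.037540435791016, 53.15762710571289), 43.81959533691406) [0.52475167 0.02764383 0.01401238]
side plate ((528.3653564453125, 99.16594696044922), (256.7770690917969, 251.45059204101562), 85.46733093261719) 0.011766715436388778
right edge (array([ 1.03249704e-02, -2.63009378e+01]), np.int64(13), 67)
front (array([1.47210110e-02, 4.07599115e+02]), np.int64(17), 66)
rear (array([6.44418616e-02, 6.45348125e+02]), np.int64(36), 66)
pad ((530.4954833984375, 22.295747756958008), (61.75745391845703, 66.13644409179688), 83.0955810546875) [0.53089966 0.02266749 0.01188867]
1.05 [ 0.52391402 -0.25145354  0.25308318] [[1.0, -0.002, -0.0, 0.523], [-0.002, -0.964, -0.267, -0.185], [0.0, 0.267, -0.964, 0.374], [0.0, 0.0, 0.0, 1.0]]
```

View pics/w1.png

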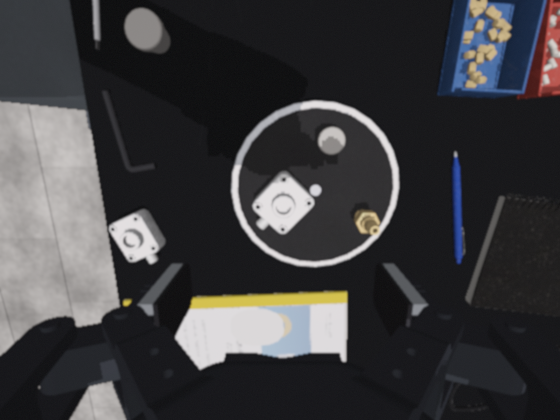

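The wrist view shows the turntable at (315,183) with the housing at (284,203). Its nozzle points to the lower left at (262,223), so towards world -x,-y. The round spot at (315,190) is the turntable's centre cap. The plug is at (332,140) and the hose tail at (368,222).

```bash
python3 - <<'E'
from h import *
z=np.load("w1.npz");P=z["P"];d=z["d"];x,y,Z=P[...,0],P[...,1],P[...,2]
n=(d>0)&(np.hypot(x-.523,y+.262)<.05)
for lo,hi,l in((.055,.068,"top"),(.068,.08,"boss"),(.036,.054,"low/nozzle")):
    m=n&(Z>lo)&(Z<hi);q=(P[m][:,:2]*1000).astype(np.float32);print(l,len(q),P[m].mean(0).round(4),cv2.minAreaRect(q))
m=n&(Z>.055)
q=(P[m][:,:2]*1000).astype(np.float32);print("all",cv2.minAreaRect(q))
E
```

```text
top 1897 [ 0.5238 -0.257   0.0623] ((523.6946411132812, -258.5173645019531), (51.57537078857422, 47.84041976928711), 46.18145751953125)
boss 273 [ 0.5235 -0.2579  0.0723] ((523.4741821289062, -258.303466796875), (23.368497848510742, 22.455730438232422), 89.85093688964844)
low/nozzle 211 [ 0.5176 -0.2558  0.047 ] ((526.0219116210938, -259.3612365722656), (85.76966094970703, 64.0501708984375), 69.81016540527344)
all ((522.371826171875, -258.3106994628906), (98.35066986083984, 62.16687774658203), 11.580772399902344)
```

Call:
servo_tool([
  [[0.85,0,-0.2,-0.5,-0.91],[0.85,0,0,-0.5,-0.91],[0.85,0,0,-0.5,-0.91],[0.85,0,0,-0.5,-0.91],[0.85,0,0,-0.5,-0.91],[0.85,0,0,-0.5,-0.91],[0.85,0,0,-0.5,-0.91],[0.85,0,0,0,0],[0.85,0,0,0,0]],
])

```text
t: 1.95
eef_pos: [0.5246, -0.2586, 0.1132]
tool_rot: [-0.0, 0.919, 0.395, -0.0]
contact_force: [0.5, 0.7, 0.9]
gripper_width: 0.854
grasp_force: 0.0
```

```bash
python3 - <<'E'
from h import *
from scipy.spatial.transform import Rotation as R
o=bot.get_obs();w=o["tool_rot"];Y=R.from_quat([*w[1:],w[0]]).as_matrix();print(o["eef_pos"],Y[:,1],np.degrees(np.arctan2(Y[1,1],Y[0,1])),o["q"],o["gripper_width"])
p,d,c=cam("wrist");save("w2.png",p);P=cloud(d,c);x,y,Z=P[...,0],P[...,1],P[...,2]
n=(d>0)&(np.hypot(x-.523,y+.262)<.042)
for lo,hi in((.055,.068),(.068,.08)):
    m=n&(Z>lo)&(Z<hi);q=(P[m][:,:2]*1000).astype(np.float32);print(len(q),P[m].mean(0).round(4),cv2.minAreaRect(q))
E
```

```text
[ 0.52456459 -0.25861184  0.11324646] [ 0.72538228 -0.68834581 -0.0007739 ] -43.49932387964482 [ 0.1712164   0.50720924  0.23557174  1.90387862 -0.16754898  0.75005125
 -0.25797713] 0.8535520949732387
5418 [ 0.5257 -0.2568  0.0623] ((523.5350341796875, -258.9761962890625), (52.52157211303711, 47.91636657714844), 46.381568908691406)
895 [ 0.5243 -0.2581  0.0722] ((523.671630859375, -258.5531921386719), (23.467689514160156, 23.148292541503906), 45.382381439208984)
```

View pics/w2.png

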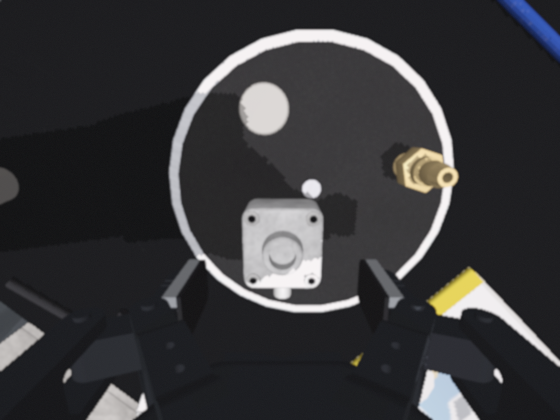

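The picture shows the housing square between the open fingers at (282,245), with the nozzle at the bottom (282,292). The hose tail and plug are well clear. Descending and gripping.

Call:
servo_tool([
  [[0.85,0,0,-0.4,0],[0.85,0,0,-0.4,0],[0.85,0,0,-0.4,0],[0.85,0,0,-0.1,0],[0.5,0,0,0,0],[0.4,0,0,0,0],[0.3,0,0,0,0],[0.3,0,0,0,0],[0.3,0,0,0,0]],
], newtons=35)

```text
t: 2.9
eef_pos: [0.5246, -0.2603, 0.0626]
tool_rot: [0.001, 0.92, 0.392, 0.001]
contact_force: [-0.7, -0.2, 6.8]
gripper_width: 0.549
grasp_force: 37.3
```

Call:
servo_tool([
  [[0.3,0,0,0.3,0],[0.3,0,0,0.5,0],[0.3,0,0,0.7,0],[0.3,0,0,0.7,0],[0.3,0,0,0.5,0],[0.3,0,0,0,0],[0.3,0,0,0,0]],
])

```text
t: 3.6
eef_pos: [0.5238, -0.2599, 0.1697]
tool_rot: [0.0, 0.92, 0.392, 0.0]
contact_force: [-1.8, 0.1, -1.6]
gripper_width: 0.553
grasp_force: 36.5
```

```bash
cat > hh.py <<'E'
from h import *
from scipy.spatial.transform import Rotation as R
o=bot.get_obs();w=o["tool_rot"];Y=R.from_quat([*w[1:],w[0]]).as_matrix();e=o["eef_pos"];print(o["t"],e,"closeang",np.degrees(np.arctan2(Y[1,1],Y[0,1])),"zax",Y[:,2],o["gripper_width"],o["grasp_force"],o["contact_force"].round(1))
p,d,c=cam("wrist");np.savez("wl.npz",p=p,d=d,P=cloud(d,c));P=cloud(d,c);x,y,Z=P[...,0],P[...,1],P[...,2]
n=(d>0)&(np.hypot(x-e[0],y-e[1])<.042)
zt=np.median(Z[n&(abs(Z-e[2])<.01)]) 
for l,m in(("top",n&(abs(Z-e[2]-.000)<.007)),("boss",n&(Z>e[2]+.008)&(Z<e[2]+.016))):
    q=(P[m][:,:2]*1000).astype(np.float32)
    if len(q)>10: print(l,len(q),P[m].mean(0).round(4),cv2.minAreaRect(q))
    if l=="top":
        A=np.c_[P[m][:,:2],np.ones(m.sum())];print("plane",np.linalg.lstsq(A,P[m][:,2],rcond=None)[0])
E
python3 hh.py
```

```text
3.6 [ 0.52377074 -0.25986813  0.16969222] closeang -43.78726650276235 zax [ 7.73789973e-04 -1.10170415e-04 -9.99999695e-01] 0.5527877283389502 36.50356829166412 [-1.8  0.1 -1.6]
top 10856 [ 0.5267 -0.2563  0.1697] ((523.8546752929688, -259.2933349609375), (52.19767379760742, 74.53282165527344), 46.37727737426758)
plane [-0.01470459 -0.01552544  0.17342473]
boss 2294 [ 0.5254 -0.2576  0.1804] ((523.98828125, -259.22064208984375), (23.639352798461914, 74.33473205566406), 45.920345306396484)
```

Call:
servo_tool([
  [[0.3,-0.1,0.6,0.2,-0.92],[0.3,-0.1,0.65,0.2,-0.92],[0.3,-0.1,0.65,0.2,-0.92],[0.3,-0.1,0.65,0.2,-0.92],[0.3,-0.1,0.65,0.1,-0.92],[0.3,0,0.65,0.1,-0.92],[0.3,0,0.65,0,-0.92],[0.3,0,0.65,0,-0.92],[0.3,0,0,0,0],[0.3,0,0,0,0],[0.3,0,0,0,0]],
])

```text
t: 4.75
eef_pos: [0.5033, -0.0551, 0.2087]
tool_rot: [0.0, 0.999, -0.039, -0.001]
contact_force: [0.4, 0.2, -1.0]
gripper_width: 0.552
grasp_force: 36.5
```

```bash
python3 hh.py; python3 - <<'E'
from h import *
save("w3.png",np.load("wl.npz")["p"])
E
```

```text
4.75 [ 0.503325   -0.0550545   0.20869556] closeang -94.4131820873974 zax [-1.29549087e-03 -7.66922040e-04 -9.99998867e-01] 0.5515016980492041 36.521737575531006 [ 0.4  0.2 -1. ]
top 10857 [ 0.5075 -0.0551  0.2087] ((503.2380676269531, -54.884639739990234), (74.65369415283203, 52.259647369384766), 86.1343002319336)
plane [-0.02281904  0.00185808  0.22036262]
boss 2278 [ 0.5057 -0.055   0.2194] ((503.4133605957031, -54.86393356323242), (74.13703918457031, 23.955808639526367), 85.22402954101562)
```

View pics/w3.png

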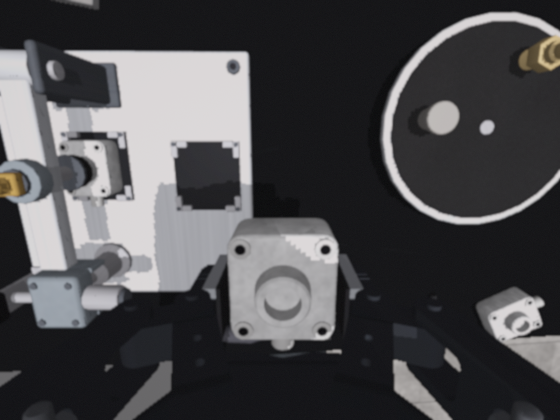

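The picture shows the empty pocket at about (208,175) with its four corner stops, the plate's right edge at column ~248, and the held housing with its nozzle towards the front (image bottom). Measuring the pocket from this view.

```bash
python3 - <<'E'
from h import *
z=np.load("wl.npz");P=z["P"];p=z["p"];d=z["d"];x,y,Z=P[...,0],P[...,1],P[...,2]
g=cv2.cvtColor(p,cv2.COLOR_RGB2GRAY)
roi=np.zeros_like(g,bool);roi[130:222,160:246]=1
s=roi&(d>0)
print("plate z",np.median(Z[s&(g>120)]))
m=s&(g<50);k,l,st,c=cv2.connectedComponentsWithStats(m.astype(np.uint8));i=1+np.argmax(st[1:,4]);m=l==i
print(st[i],P[m].mean(0)); q=(P[m][:,:2]*1000).astype(np.float32);print("pad",cv2.minAreaRect(q))
t=s&(Z>.0155)&(Z<.024);q=(P[t][:,:2]*1000).astype(np.float32);print("stops",t.sum(),P[t].mean(0),cv2.minAreaRect(q))
# plate edges
pm=(d>0)&(Z>.005)&(Z<.018)&(g>90);pm[:,:110]=0;pm[:48]=0;pm[290:]=0;pm[:,260:]=0
q=P[pm]*1000
rows=[(P[v,np.where(pm[v])[0].max()]) for v in range(70,210)]
R=np.array(rows)*1000;f=np.polyfit(R[:,0],R[:,1],1);print("right edge y=f(x)",f,np.degrees(np.arctan(f[0])),np.std(R[:,1]-np.polyval(f,R[:,0])))
cols=[(P[np.where(pm[:,u])[0].min(),u]) for u in range(130,225)]
C=np.array(cols)*1000;f=np.polyfit(C[:,1],C[:,0],1);print("rear edge x=f(y)",f,np.degrees(np.arctan(f[0])),np.std(C[:,0]-np.polyval(f,C[:,1])))
# coupler/latch
for zl,zh in((.095,.108),):
    t=(d>0)&(Z>zl)&(Z<zh)&(np.arange(560)[None]<90)&(np.arange(420)[:,None]>262);q=(P[t][:,:2]*1000).astype(np.float32);print("coupler",t.sum(),P[t].mean(0),cv2.minAreaRect(q))
E
```

```text
plate z 0.011947462058989037
[ 176  150   63   59 1948] [0.52025526 0.02730726 0.0120881 ]
pad ((520.2765502929688, 28.529508590698242), (72.66292572021484, 50.7188835144043), 55.23277282714844)
stops 605 [0.53346765 0.02045447 0.01774526] ((531.5526733398438, 20.67327117919922), (68.2208023071289, 70.85507202148438), 85.56217193603516)
right edge y=f(x) [-0.08240323 19.7683474 ] -4.7107142134964795 0.209919582248119
rear edge x=f(y) [7.48334626e-02 6.47957684e+02] 4.279664695525261 0.23444964976937155
coupler 3606 [0.45244635 0.13829687 0.10290265] ((454.34344482421875, 146.66969299316406), (73.47784423828125, 57.373287200927734), 84.71577453613281)
```

```bash
python3 - <<'E'
from h import *
z=np.load("wl.npz");P=z["P"];p=z["p"]
c=bot.get_calibration("wrist");V=np.array(c["view"]);f=210/np.tan(np.radians(c["fovy"])/2)
# ortho in fixture-aligned axes (yaw -4.44deg) about (0.53,0.025), 0.2 mm/px, up=+x, left=+y
a=np.radians(-4.44);N=500;s=.00025
u,v=np.meshgrid(np.arange(700),np.arange(N));fx=(250-v)*s;fy=(350-u)*s
X=.53+np.cos(a)*fx-np.sin(a)*fy;Y=.025+np.sin(a)*fx+np.cos(a)*fy
W=np.stack([X,Y,np.full_like(X,.018)],-1)@V[:3,:3].T+V[:3,3]
o=cv2.remap(p,(W[...,0]/W[...,2]*f+c["cx"]).astype(np.float32),(W[...,1]/W[...,2]*f+c["cy"]).astype(np.float32),1)
for t in range(-80,81,20):
    cv2.putText(o,str(t),(350-t*4-10,495),0,.4,(255,0,0),1);cv2.line(o,(350-t*4,470),(350-t*4,480),(255,0,0),1)
for t in range(-60,61,20): cv2.putText(o,str(t),(5,250-t*4),0,.4,(255,0,0),1)
cv2.line(o,(350,240),(350,260),(255,0,0),1);cv2.line(o,(340,250),(360,250),(255,0,0),1)
save("ortho.png",o)
E
```

```text
(no output)
```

View pics/ortho.png

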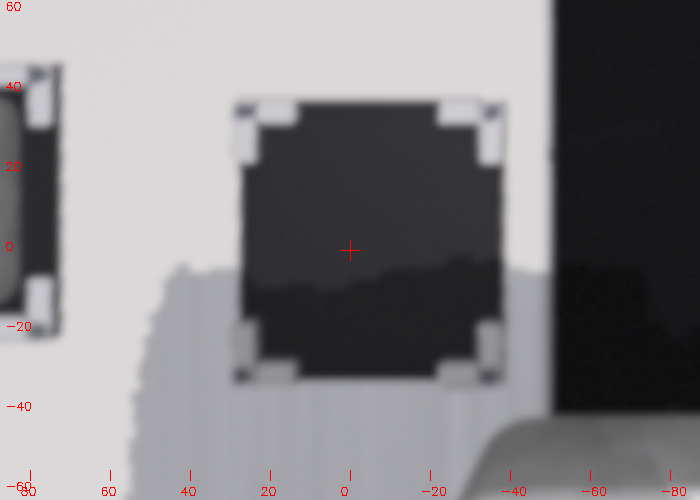

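The ortho picture shows the stops' inner edges at columns 258–478 and rows 125–360. That puts the pocket middle at about (531.6, 20.4) mm with a yaw of -4.4°. Moving over it.

Call:
servo_tool([
  [[0.3,0.177,0.47,0,0],[0.3,0.177,0.47,-0.3,0],[0.3,0.177,0.47,-0.5,0],[0.3,0.177,0.47,-0.7,0],[0.3,0,0,-0.7,0],[0.3,0,0,-0.5,0],[0.3,0,0,-0.2,0],[0.3,0,0,0,0],[0.3,0,0,0,0]],
])

```text
t: 5.7
eef_pos: [0.5326, 0.021, 0.0937]
tool_rot: [-0.0, 0.999, -0.039, 0.0]
contact_force: [-0.0, -0.3, -0.5]
gripper_width: 0.553
grasp_force: 36.5
```

```bash
python3 hh.py
```

```text
5.7 [0.53263382 0.02104552 0.09367601] closeang -94.42431804400051 zax [ 6.97927179e-04 -2.27451707e-05 -9.99999756e-01] 0.5533715202922249 36.486788392066956 [-0.  -0.3 -0.5]
top 10850 [0.5368 0.0209 0.0937] ((532.7477416992188, 21.30257797241211), (74.67945098876953, 51.949928283691406), 85.5486068725586)
plane [-0.02189524  0.00218697  0.10538463]
boss 2300 [0.5351 0.0211 0.1044] ((532.7708129882812, 21.070592880249023), (74.38583374023438, 23.469013214111328), 85.91526794433594)
```

Call:
servo_tool([
  [[0.3,-0.025,-0.015,-0.4,0],[0.3,0,0,-0.4,0],[0.3,0,0,-0.3,0],[0.3,0,0,-0.15,0],[0.3,0,0,-0.05,0],[0.3,0,0,0,0],[0.3,0,0,0,0]],
])

```text
t: 6.45
eef_pos: [0.5316, 0.0206, 0.0418]
tool_rot: [-0.0, 0.999, -0.038, 0.001]
contact_force: [0.5, -0.2, -1.4]
gripper_width: 0.548
grasp_force: 36.5
```

Call:
servo_tool([
  [[0.3,0,0,-0.03,0],[0.3,0,0,-0.03,0],[0.3,0,0,0,0],[0.3,0,0,0,0]],
])

```text
t: 6.85
eef_pos: [0.5317, 0.0206, 0.0406]
tool_rot: [-0.0, 0.999, -0.038, 0.001]
contact_force: [-4.6, -0.9, 15.7]
gripper_width: 0.553
grasp_force: 38.5
```

Call:
servo_tool([
  [[0.6,0,0,0.01,0],[0.75,0,0,0,0],[0.8,0,0,0,0],[0.8,0,0,0,0],[0.8,0,0,0.2,0],[0.8,0,0,0.5,0],[0.8,0,0,0.8,0],[0.8,0,0,0.8,0],[0.8,0,0,0.8,0],[0.8,0,0,0.6,0],[0.8,0,0,0,0],[0.8,0,0,0,0]],
])

```text
t: 8.05
eef_pos: [0.5312, 0.0207, 0.1878]
tool_rot: [-0.0, 0.999, -0.038, 0.001]
contact_force: [0.7, -0.9, -0.2]
gripper_width: 0.797
grasp_force: 0.0
```

```bash
python3 - <<'E'
from h import *
o=bot.get_obs();print(o["t"],o["eef_pos"],o["gripper_width"])
p,d,c=cam("wrist");P=cloud(d,c);np.savez("wl.npz",p=p,d=d,P=P);x,y,Z=P[...,0],P[...,1],P[...,2]
save("w4.png",p)
n=(d>0)&(np.hypot(x-.5316,y-.0206)<.05)
for lo,hi,l in((.034,.044,"top"),(.047,.056,"boss"),(.0155,.021,"stops")):
    m=n&(Z>lo)&(Z<hi);q=(P[m][:,:2]*1000).astype(np.float32);print(l,len(q),P[m].mean(0).round(4),cv2.minAreaRect(q))
    if l=="top": print(np.linalg.lstsq(np.c_[P[m][:,:2],np.ones(m.sum())],P[m][:,2],rcond=None)[0])
E
```

```text
8.05 [0.53119012 0.020705   0.18784651] 0.7967946850727265
top 2478 [0.5336 0.0206 0.0402] ((532.0650024414062, 20.74482536315918), (47.768497467041016, 51.059425354003906), 85.79533386230469)
[-0.01009926 -0.00021899  0.04560635]
boss 353 [0.5325 0.0207 0.0505] ((531.98193359375, 20.33245849609375), (22.86528778076172, 23.015460968017578), 85.91655731201172)
stops 660 [0.5364 0.0201 0.0178] ((531.4180908203125, 20.784482955932617), (67.89337921142578, 71.53888702392578), 85.6396713256836)
```

View pics/w4.png

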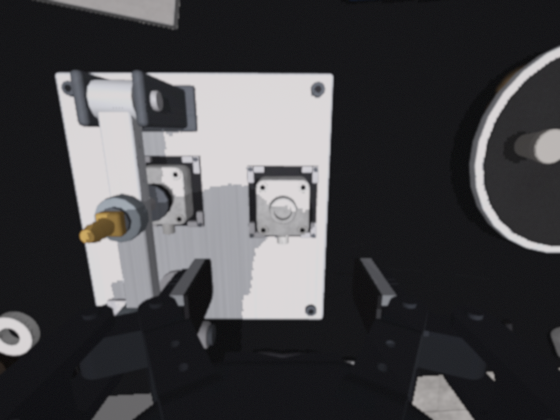

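The picture shows the housing square in the pocket at (283,207), nozzle to the front at (282,240), top face level at z 40 mm. Next is the handle: rise, move over it and measure.

Call:
servo_tool([
  [[0.8,0,0,0.7,0],[0.7,0,0,0.6,0],[0.6,-0.4,0.78,0,0],[0.6,-0.4,0.78,0,0],[0.6,-0.4,0.78,0,0],[0.6,-0.4,0.78,0,0],[0.6,-0.4,0.78,0,0],[0.6,0,0,0,0],[0.6,0,0,0,0]],
])

```text
t: 9.0
eef_pos: [0.4503, 0.1768, 0.2382]
tool_rot: [0.001, 0.999, -0.037, -0.001]
contact_force: [-0.1, -0.4, -0.6]
gripper_width: 0.601
grasp_force: 0.0
```

```bash
python3 - <<'E'
from h import *
o=bot.get_obs();e=o["eef_pos"];print(o["t"],e,o["gripper_width"],o["q"].round(2))
p,d,c=cam("wrist");P=cloud(d,c);x,y,Z=P[...,0],P[...,1],P[...,2]
save("w5.png",p)
n=(d>0)&(np.hypot(x-.4507,y-.1769)<.04)
for lo,hi,l in((.142,.156,"handle top"),(.11,.142,"side"),(.09,.11,"coupler")):
    m=n&(Z>lo)&(Z<hi);q=(P[m][:,:2]*1000).astype(np.float32);
    if len(q)>5: print(l,len(q),P[m].mean(0).round(4),cv2.minAreaRect(q))
E
```

```text
9.0 [0.45033144 0.17678065 0.2382456 ] 0.6011558417110924 [-0.75  0.18  0.28  2.03 -0.06  0.94 -2.08]
handle top 614 [0.4526 0.1827 0.1469] ((452.0679016113281, 182.92544555664062), (13.357603073120117, 25.109331130981445), 85.7998046875)
side 182 [0.4623 0.1809 0.1275] ((457.179931640625, 178.87081909179688), (21.193572998046875, 11.439241409301758), 42.72819519042969)
coupler 1477 [0.4506 0.152  0.1031] ((446.8379821777344, 159.7833251953125), (47.11870193481445, 48.789039611816406), 15.04765796661377)
```

View pics/w5.png

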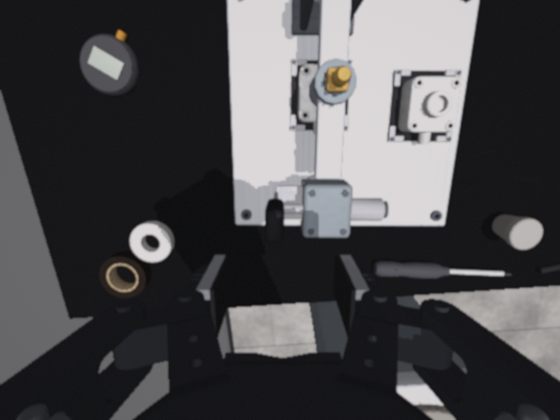

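The picture shows the black handle at (274,212) beside the grey coupler head at (327,208). The wrist camera puts the handle at (452, 183) mm. Descending and pinching.

Call:
servo_tool([
  [[0.5,0.045,0.15,-0.4,0],[0.5,0,0,-0.6,0],[0.5,0,0,-0.6,0],[0.5,0,0,-0.6,0],[0.5,0,0,-0.3,0],[0.2,0,0,0,0],[0.05,0,0,0,0],[0,0,0,0,0],[0,0,0,0,0],[0,0,0,0,0]],
], newtons=45)

```text
t: 10.05
eef_pos: [0.4535, 0.1825, 0.1399]
tool_rot: [-0.0, 0.999, -0.039, 0.001]
contact_force: [1.4, -0.5, -1.9]
gripper_width: 0.154
grasp_force: 46.2
```

Call:
servo_tool([
  [[0,0.008,0.1,0,0],[0,0.008,0.1,0,0],[0,0.008,0.1,0,0],[0,0.007,0.09,0,0],[0,0,0,0,0],[0,0,0,0,0],[0,0,0,0,0]],
])

```text
t: 10.75
eef_pos: [0.4546, 0.1958, 0.1396]
tool_rot: [0.001, 0.999, -0.039, 0.0]
contact_force: [0.7, -7.8, 2.1]
gripper_width: 0.156
grasp_force: 46.8
```

Call:
servo_tool([
  [[0,0.003,0.04,0,0],[0,0.003,0.03,0,0],[0,0,0,0,0],[0,0,0,0,0],[0,0,0,0,0]],
])

```text
t: 11.25
eef_pos: [0.4548, 0.1983, 0.1396]
tool_rot: [0.002, 0.999, -0.039, -0.0]
contact_force: [-0.2, -8.6, 3.7]
gripper_width: 0.158
grasp_force: 46.9
```

Call:
servo_tool([
  [[0,0.035,-0.003,0.11,0],[0,0.035,-0.003,0.11,0],[0,0.035,-0.003,0.11,0],[0,0.035,-0.003,0.11,0],[0,0.09,-0.007,0.214,0],[0,0.09,-0.007,0.214,0],[0,0,0,0,0]],
])

```text
t: 11.95
eef_pos: [0.4661, 0.1967, 0.1736]
tool_rot: [0.002, 0.999, -0.04, -0.002]
contact_force: [-0.1, -8.3, -5.0]
gripper_width: 0.157
grasp_force: 45.1
```

Call:
servo_tool([
  [[0,0.112,-0.009,0.204,0],[0,0.112,-0.009,0.204,0],[0,0.132,-0.01,0.191,0],[0,0.132,-0.01,0.191,0],[0,0.15,-0.012,0.178,0],[0,0.15,-0.012,0.178,0],[0,0.167,-0.013,0.161,0],[0,0.167,-0.013,0.161,0],[0,0.18,-0.014,0.148,0],[0,0,0,0,0],[0,0,0,0,0],[0,0,0,0,0],[0,0,0,0,0],[0,0,0,0,0],[0,0,0,0,0]],
])

```text
t: 13.45
eef_pos: [0.5169, 0.1927, 0.2376]
tool_rot: [0.003, 0.999, -0.039, -0.003]
contact_force: [-5.3, -8.5, 0.2]
gripper_width: 0.153
grasp_force: 45.2
```

```bash
python3 - <<'E'
from h import *
o=bot.get_obs();print(o["t"],o["eef_pos"],o["contact_force"],o["grasp_force"],abs(o["joint_vel"]).max())
p,d,c=cam("scene");save("s2.png",p[110:350,180:400].repeat(2,0).repeat(2,1))
P=cloud(d,c);x,y,Z=P[...,0],P[...,1],P[...,2]
# arm bar slope: bright points above plate along bar
m=(d>0)&(x>.48)&(x<.62)&(abs(y-.115)<.03)&(Z>.08)&(p.sum(-1)>330)
f=np.polyfit(x[m],Z[m],1);print("slope",np.arctan(-f[0]),m.sum())
E
```

```text
13.45 [0.51694424 0.19269608 0.23760415] [-5.2887878  -8.49564128  0.16805583] 45.21896481513977 0.0012699113986833726
slope 0.6751939060309238 785
```

View pics/s2.png

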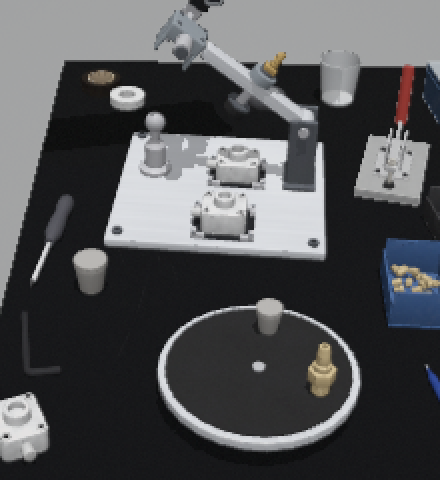

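The picture shows the test arm up at about 0.65 rad, held at the handle. Both housings are seated, and the plug and hose tail are standing on the turntable. Handing in.

```bash
python3 -c "
from station import bot
print(bot.hand_in())"
```

```text
the job is handed in; nothing more can be done
None
```

The job is handed in (no verdict came back): the housing sits flat in the pocket, nozzle to the front and about 0.5 mm off centre. The test arm is held steady by its handle at about 0.65 rad (37°). The tested housing looks undisturbed in its nest, and the plug and hose tail still stand on the turntable.

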